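# Set the welding turntable to the marked line

## Robot

A 7-joint arm with a two-finger parallel gripper is mounted at the origin on the work surface. World frame = base frame: x ahead of the robot, y to its left, z up, the work surface at z = 0. Lengths are in m, angles in rad, forces in N, time in s.
With the tool pointing down it reaches from about 0.425 to 0.925 m from the base axis. Payload 6.8 kg.
Tool frame: the origin (TCP) lies between the finger pads; the fingertips stand 22 mm ahead of it and the grasp point (between the pads) lies 3 mm ahead of it; z points along the fingers, y is the direction in which the jaws open and shut (so a half turn about z gives the same grasp; the last joint's range is limited). The gripper opens to 85 mm and grips with 20 to 120 N. Pads are 22 mm wide; open, the fingers measure 114 mm over their backs; the gripper's body (76 mm by 85 mm) begins 54 mm behind the grasp point. The pads swing forward as they close: fully open they stand 13 mm farther back than shut.
Start: joints at [1.116, 0.477, 0.022, 1.555, -0.011, 1.109, -0.083], TCP at [0.229, -0.635, 0.253] pointing down, gripper open.
Joint ranges: [-2.96, 2.96], [-0.34, 2.1], [-1.41, 1.46], [0.24, 2.44], [-1.37, 4.51], [0.17, 1.92], [-2.96, 2.96]. Speed limits (rad/s): [2.39, 2.39, 3.14, 3.14, 3.14, 3.14, 3.14].

## Interface

Orientations are given as a unit quaternion [w, x, y, z].
In Python, from station import bot gives the robot as it stands. The module is installed in compiled form; this text tells all that it offers.
- The arm moves only by the tool drive_tool, never from a script. Its argument "series" is one flat list of numbers, 7 for each row, row after row: the opening, from -1 (shut) to 1 (fully open), then the shift along the tool's x, y, z in mm, then the turn, a rotation vector about the tool's x, y, z in rad. In form: [jaw, x, y, z, wx, wy, wz, jaw, x, y, z, wx, wy, wz, ...]. A call has 1 to 12 rows; each row shifts and turns the commanded pose from where the row before left it, along the tool's axes as they then stand; what a row does not reach is not made up. A row lasts 1/8 s, in which the tool goes at most 62.5 mm and 10.7 degrees, less where a joint would pass 70% of its speed; a pose out of reach is approached as far as the arm can. A call with a gripper value outside its range is refused whole. The fingers move at their own pace and stop on an object; "force" is the grip in N (left out, the last holds). Time passes only in rows, so rows that do not move let the fingers close. It gives the time, the measured TCP pose, the force and the opening at its end, in the units of the state.
- bot.get_obs(): the state, without advancing time (a new reading comes with each control period).
- bot.read_camera(name): name is "scene" or "top"; returns a dict with "pixels" (384x512x3 uint8, blue, green, red), "camera_matrix" (3x3 intrinsics, pixels), "rvec" (rotation vector, rad) and "tvec" (3), from world to camera coordinates, as OpenCV has them. Camera axes: x right, y down, z forward; pixel columns grow to the right and rows downward; lengths in m; the calibration is good to about 2 mm. A picture is of the moment at which its call begins. There is no depth.
- bot.hand_in(): hands the job in, once; it reports no verdict.
The state is a dict: "t": time; "q": joint angles; "joint_vel": joint speeds; "joint_torque": joint torques, N m; "eef_pos": TCP position; "tool_rot": TCP orientation; "contact_force": force on the tool from outside, world axes, zero at the start; "torque": the same for the moment, N m; "gripper_width": opening from 0.0 (shut) to 1.0 (fully open).
Only numpy, scipy, OpenCV 4.12 (cv2) and the standard library are available. Lean on these libraries where they do the work, as an engineer would, in place of code of your own. Each camera call takes 0.05 s, during which the arm holds its last target. There are 200 camera calls.

## Task

Turn the welding turntable's faceplate until its index line lines up with the target line on the clip of the fixed ring, by pushing the upright post on the faceplate with the closed fingertips; either way round will do. Push gently, do not grip the post, do not touch or lift the flange that rides loose on the faceplate, and leave everything else on the bench where it is. Finish with the hand clear.

Things in the scene. Friction and masses are not known exactly. Their poses are not given: they have to be found in the camera images.
- dial_center (a point): Point on the turntable's vertical axis of rotation, in the plane of the faceplate's top, 62 mm above the bench. The turntable is a round fixed base bolted to the bench (276 mm across at its widest, an aluminium ring whose top is 50 mm above the bench, with short black ticks every 15 degrees) that carries a round flat steel faceplate, 210 mm across.
- index_mark (a point): Outer end of the index line, at the faceplate's rim: 105 mm from the axis, at the height of the faceplate's top (62 mm). The index line is the only radial line on the faceplate: black, 7 mm wide, 42 mm long, flat. It turns with the faceplate.
- target_line (a point): Inner end of the target line, extended inward to the faceplate's rim: 105 mm from the axis, 62 mm above the bench; where index_mark must come. The target line is a white radial line 6 mm wide along the middle of a black clip (24 mm wide, 36 mm long radially, top 61 mm above the bench, so 1 mm below the faceplate's top) that is fixed on the ring, just outside the faceplate.
- faceplate: The turning faceplate with its post, 210 mm across, 10 mm thick. Origin on the axis at the level of the bench (62 mm below its top); z up, x towards the index line, -x towards the post. It turns freely either way for more than a whole turn, with friction of about 0.25 N m (about 3 N at the post), and stays where it is left.
- post_foot (a point): Foot of the post: the post is an upright round steel post, 18 mm diameter, 45 mm tall, fixed on the faceplate 85 mm from the axis, diametrically opposite the index line. The point is the centre of its foot, on the faceplate's top (62 mm above the bench); its top is 107 mm above the bench. Pushing it sideways turns the faceplate.
- flange: Workpiece: loose metal flange, 60 mm diameter and 8 mm thick, with an upright open pipe stub of 36 mm diameter, 42 mm tall in all, 0.3 kg, standing near the middle of the faceplate (up to about 11 mm off the axis) and riding round with it. Origin at the centre of its underside.
- spray_can: Bystander: upright metal can, 56 mm diameter, 130 mm tall, loose on the bench. Origin at the centre of its underside.
- square: Bystander: steel welding square, a triangular frame about 90 mm by 90 mm, 18 mm thick, lying loose on the bench. Origin about its middle, on its underside.
- hammer: Bystander: hammer about 0.24 m long lying loose on the bench. Origin on its underside.
- rest: Bystander: orange V-shaped torch rest on a dark foot 100 mm by 70 mm, about 62 mm tall, fixed to the bench. Origin at the centre of its underside.
Mind the look-alikes: they are no part of the job. What is shaped like the flange but orange, red or yellow is not meant.

How it is judged:
By the outcome, as a careful person would: the job done as asked, in the order asked, and still so for the second after the job is handed in, with the robot touching nothing.
It also fails if it takes over 48 s, if anything falls off the work surface, if the arm or the gripper's body presses on something with over 40 N, if the wrist force passes 120 N, or if a joint passes its speed limit or range.

## Working session

There is one attempt and no reset: what is moved stays moved. The work goes in short steps, Python scripts to look and compute and a tool call to move; the robot and the scene stay as the last step left them, time stands still between calls to the robot, and variables do not carry over. Pictures are saved under pics/ and viewed, about 8 in all and at most 12, crops included, and the job is handed in when it is done.

Besides the shell and the picture viewer there is one more tool, called after "Request:" by a JSON object that holds its "api" and its "payload". drive_tool: Moves the arm, as the interface text tells. Its arguments: {"type":"object","properties":{"series":{"type":"array"},"force":{"type":"number"}},"required":["series"]}

```bash
mkdir -p pics; cat > h.py <<'E'
import numpy as np, cv2
from station import bot
def cam(n):
    d=bot.read_camera(n); np.savez('cal_'+n,K=d['camera_matrix'],r=d['rvec'],t=d['tvec']); cv2.imwrite(f'last_{n}.png',d['pixels']); return d
def ray(n,px,z):
    c=np.load(f'cal_{n}.npz'); R=cv2.Rodrigues(c['r'])[0]; t=c['t'].ravel()
    o=-R.T@t; out=[]
    for u,v in px:
        d=R.T@np.linalg.inv(c['K'])@[u,v,1]; out.append(o+d*(z-o[2])/d[2])
    return np.array(out)
def proj(n,P):
    c=np.load(f'cal_{n}.npz'); return cv2.projectPoints(np.float64(P).reshape(-1,1,3),c['r'],c['t'],c['K'],None)[0].reshape(-1,2)
E
python3 - <<'E'
from h import *
o=bot.get_obs(); print({k:np.round(v,3) for k,v in o.items()})
a=cam('top')['pixels'];b=cam('scene')['pixels']
cv2.imwrite('pics/top1.png',cv2.resize(a,(800,600),interpolation=cv2.INTER_CUBIC)); cv2.imwrite('pics/scene1.png',b)
E
```

```text
{'t': np.float64(0.0), 'q': array([ 1.116,  0.478,  0.022,  1.556, -0.011,  1.109, -0.083]), 'joint_vel': array([-0.001,  0.   , -0.001, -0.001, -0.001,  0.   ,  0.001]), 'joint_torque': array([-1.0000e-03, -5.9645e+01,  1.6080e+00, -2.8120e+01,  1.3000e-02,
        9.0000e-03, -0.0000e+00]), 'eef_pos': array([ 0.229, -0.634,  0.252]), 'tool_rot': array([-0.001,  0.985,  0.173, -0.   ]), 'contact_force': array([-1.234, -0.309, -0.432]), 'torque': array([-0.049, -0.056, -0.061]), 'gripper_width': np.float64(0.997)}
```

View pics/top1.png

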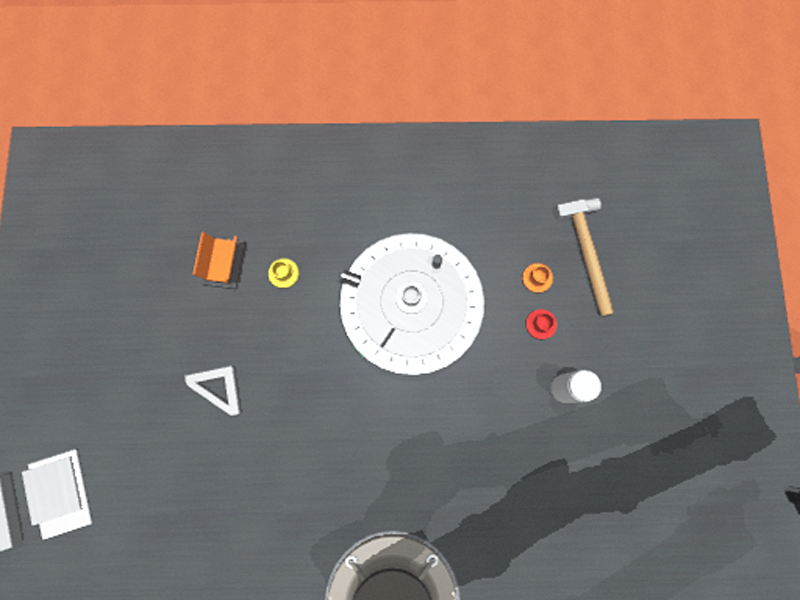

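View pics/scene1.png

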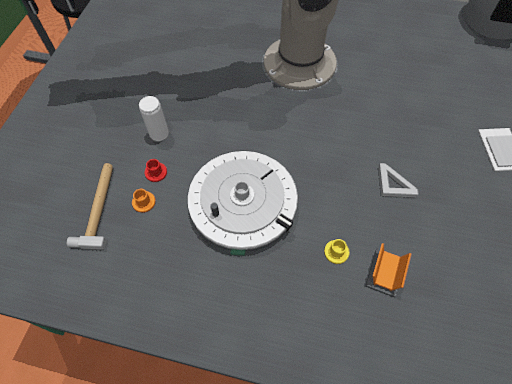

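The top view (800x600) shows the dial centre near (412,304), the post near (437,262), the index line's outer end near (383,346) and the clip near (350,279). The scene view agrees. I'll enlarge the dial in both pictures.

```bash
python3 - <<'E'
from h import *
a=cv2.imread('last_top.png')[140:250,205:320]; b=cv2.imread('last_scene.png')[140:255,180:310]
a=cv2.resize(a,None,fx=5,fy=5,interpolation=cv2.INTER_CUBIC)
cv2.imwrite('pics/topc.png',a)
cv2.imwrite('pics/scc.png',cv2.resize(b,None,fx=5,fy=5,interpolation=cv2.INTER_CUBIC))
# ring: white blob fit
g=cv2.cvtColor(cv2.imread('last_top.png'),cv2.COLOR_BGR2GRAY)[140:250,205:320]
m=(g>150).astype(np.uint8); cs=cv2.findContours(m,0,2)[0]; c=max(cs,key=cv2.contourArea); h=cv2.convexHull(c)
e=cv2.fitEllipse(h); print(e)
u=[(e[0][0]+205,e[0][1]+140)]
for z in (.05,.062): print(z,ray('top',u,z))
w=ray('top',h[:,0]+[205,140],.05); print('radii',np.round(np.linalg.norm(w[:,:2]-ray('top',u,.05)[0,:2],axis=1),3))
E
```

```text
((58.035831451416016, 53.915321350097656), (90.36963653564453, 93.27528381347656), 102.61986541748047)
0.05 [[ 0.54148539 -0.04542071  0.05      ]]
0.062 [[ 0.53921055 -0.04515021  0.062     ]]
radii [0.141 0.14  0.142 0.141 0.141 0.141 0.141 0.141 0.14  0.14  0.139 0.139
 0.138 0.139 0.138 0.137 0.137 0.137 0.136 0.136 0.135 0.136 0.135 0.135
 0.135 0.135 0.135 0.136 0.136 0.136 0.136 0.137 0.137 0.138 0.148 0.14
 0.14  0.141 0.141 0.141]
```

View pics/topc.png

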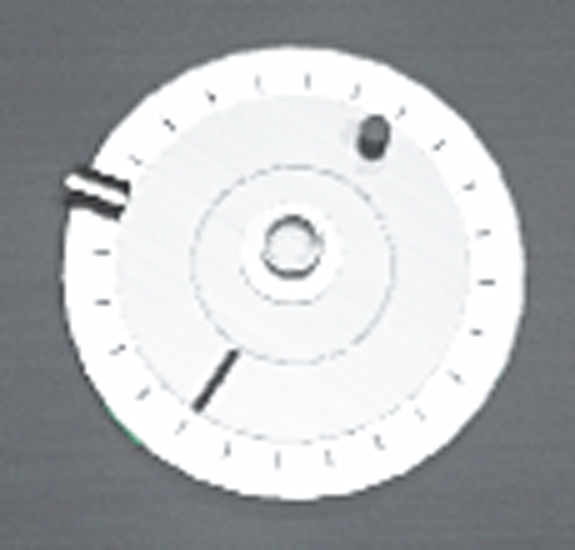

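View pics/scc.png

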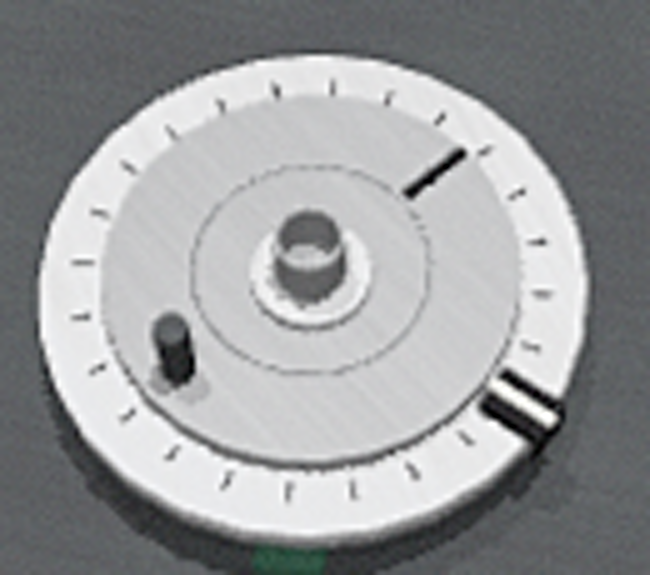

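Readings from the 5x crops:

| Feature | Top crop | Scene crop |
|---|---|---|
| Index line, inner end to outer end | (236,350) to (197,409) | (407,195) to (464,152) |
| Clip white line, inner end | (128,194) | (495,386) |
| Clip white line, outer end | (70,181) | (558,420) |
| Engraved circle extent | x 192–396, y 164–363 | x 191–431, y 165–374 |

```bash
python3 - <<'E'
from h import *
from scipy.optimize import least_squares
T=lambda p,o:[((x+.5)/5-.5+o[0],(y+.5)/5-.5+o[1]) for x,y in p]
data={'top':((205,140),[(192,263),(396,263),(294,164),(294,363)],[(236,350),(197,409)],[(128,194),(70,181)]),
'scene':((180,140),[(191,265),(431,275),(318,165),(308,374)],[(407,195),(464,152)],[(495,386),(558,420)])}
for n,(o,c,i,t) in data.items():
    P=ray(n,T(c,o),.062)[:,:2]
    f=least_squares(lambda s:np.linalg.norm(P-s[:2],axis=1)-s[2],[.54,-.045,.06]).x
    I=ray(n,T(i,o),.062)[:,:2]; G=ray(n,T(t,o),.061)[:,:2]
    an=lambda v:np.round(np.degrees(np.arctan2(v[...,1],v[...,0])),1)
    print(n,'c',f.round(4),'idx',I.round(3),an(I-f[:2]),np.linalg.norm(I-f[:2],axis=1).round(3),an(I[1]-I[0]),'tgt',G.round(3),an(G-f[:2]),np.linalg.norm(G-f[:2],axis=1).round(3),an(G[1]-G[0]))
print(proj('top',[(.544,-.045,.062)]))
E
```

```text
top c [ 0.5447 -0.0464  0.0602] idx [[ 0.493 -0.011]
 [ 0.458  0.012]] [145.9 146. ] [0.063 0.104] 146.0 tgt [[0.588 0.052]
 [0.596 0.087]] [66.2 68.7] [0.107 0.143] 76.2
scene c [ 0.5485 -0.0451  0.0597] idx [[ 0.497 -0.009]
 [ 0.465  0.014]] [144.8 145. ] [0.063 0.102] 145.2 tgt [[0.591 0.058]
 [0.601 0.091]] [67.8 68.9] [0.111 0.146] 72.6
[[262.95503266 192.32718793]]
```

```bash
cat >> h.py <<'E'
from scipy.spatial.transform import Rotation as Rn
C=np.array([.546,-.046])
def togo(th,x,y,z):
    """tool target in dial frame: x mm tangential(ccw), y mm radial from axis at post angle th deg; gives shift in tool axes & wz"""
    o=bot.get_obs(); q=o['tool_rot']; R=Rn.from_quat([q[1],q[2],q[3],q[0]]).as_matrix()
    a=np.radians(th); r=np.array([np.cos(a),np.sin(a)]); t=np.array([-r[1],r[0]])
    P=np.r_[C+(y*r+x*t)/1000,z]; ph=np.degrees(np.arctan2(R[1,0],R[0,0]))
    d=P-o['eef_pos']; e=o['eef_pos'][:2]-C
    print('t',o['t'],'pos',o['eef_pos'].round(4),'tilt',R[:,2].round(3),'yaw',ph.round(1),'target',P.round(3),'shift tool mm',(R.T@d*1000).round(1),'wz',-np.radians(th+90-ph).round(3),'f',np.round(o['contact_force'],1),'w',o['gripper_width'])
    print('r,ang now',np.hypot(*e).round(4),np.degrees(np.arctan2(e[1],e[0])).round(1))
E
python3 - <<'E'
from h import *
P=ray('top',[(374.5/5-.5+205,122.5/5-.5+140)],.107)[0]; d=P[:2]-C
P2=ray('scene',[(172.5/5-.5+180,322/5-.5+140)],.107)[0]; d2=P2[:2]-C
for P,d in((P,d),(P2,d2)): print(P.round(3),np.hypot(*d),np.degrees(np.arctan2(d[1],d[0])))
togo(-34.5,42,85,.25)
print('can',ray('top',[(585*.64,386*.64)],.13))
E
```

```text
[ 0.618 -0.093  0.107] 0.08554147657290392 -33.20848675149437
[ 0.616 -0.092  0.107] 0.08415580846057401 -33.37977755261232
t 0.1 pos [ 0.2292 -0.6344  0.2524] tilt [-0.001  0.001 -1.   ] yaw 19.9 target [ 0.64 -0.06  0.25] shift tool mm [ 581.5 -401.1    3. ] wz -0.622 f [0.2 0.9 0.3] w 0.9988421434437406
r,ang now 0.6682 -118.3
can [[ 0.37600824 -0.34123632  0.13      ]]
```

Request:
{"api": "drive_tool", "payload": {"series": [-1, 36, -25, 0, 0, 0, 0, -1, 36, -25, 0, 0, 0, 0, -1, 36, -25, 0, 0, 0, 0, -1, 36, -25, 0, 0, 0, 0, -1, 36, -25, 0, 0, 0, 0, -1, 36, -25, 0, 0, 0, 0, -1, 36, -25, 0, 0, 0, 0, -1, 36, -25, 0, 0, 0, 0, -1, 36, -25, 0, 0, 0, 0, -1, 36, -25, 0, 0, 0, 0, -1, 36, -25, 0, 0, 0, 0, -1, 36, -25, 0, 0, 0, 0], "force": 20}}

```text
t: 1.6
eef_pos: [0.5342, -0.2047, 0.253]
tool_rot: [-0.0, 0.985, 0.172, -0.0]
contact_force: [0.1, -0.3, 0.2]
gripper_width: 0.001
```

Request:
{"api": "drive_tool", "payload": {"series": [-1, 36, -25, 0, 0, 0, 0, -1, 36, -25, 0, 0, 0, 0, -1, 36, -25, 0, 0, 0, 0, -1, 36, -25, 0, 0, 0, 0, -1, 0, 0, 0, 0, 0, -0.155, -1, 0, 0, 0, 0, 0, -0.155, -1, 0, 0, 0, 0, 0, -0.155, -1, 0, 0, 0, 0, 0, -0.155, -1, 0, 0, 0, 0, 0, 0]}}

```text
t: 2.72
eef_pos: [0.6349, -0.063, 0.2528]
tool_rot: [-0.0, 0.886, 0.464, -0.0]
contact_force: [0.2, -0.6, 0.5]
gripper_width: -0.001
```

```bash
python3 - <<'E'
from h import *
togo(-34.5,42,85,.098)
E
```

```text
t 2.725 pos [ 0.6349 -0.063   0.2528] tilt [-0.001  0.    -1.   ] yaw 55.3 target [ 0.64  -0.06   0.098] shift tool mm [  5.7   2.2 154.8] wz -0.003 f [ 0.2 -0.6  0.5] w -0.0012032954581223543
r,ang now 0.0905 -10.8
```

Request:
{"api": "drive_tool", "payload": {"series": [-1, 6, 2, 15, 0, 0, 0, -1, 0, 0, 30, 0, 0, 0, -1, 0, 0, 30, 0, 0, 0, -1, 0, 0, 30, 0, 0, 0, -1, 0, 0, 25, 0, 0, 0, -1, 0, 0, 15, 0, 0, 0, -1, 0, 0, 10, 0, 0, 0, -1, 0, 0, 0, 0, 0, 0]}}

```text
t: 3.72
eef_pos: [0.6401, -0.059, 0.0978]
tool_rot: [-0.0, 0.885, 0.465, -0.0]
contact_force: [-0.3, -0.6, 0.7]
gripper_width: 0.002
```

```bash
python3 - <<'E'
from h import *
togo(-34.5,20,85,.098)
a=cam('scene')['pixels'][100:255,160:340]
cv2.imwrite('pics/s2.png',cv2.resize(a,None,fx=3,fy=3,interpolation=cv2.INTER_CUBIC))
E
```

```text
t 3.725 pos [ 0.6401 -0.059   0.0978] tilt [-0.001  0.    -1.   ] yaw 55.4 target [ 0.627 -0.078  0.098] shift tool mm [-22.6   0.2  -0.2] wz -0.002 f [-0.3 -0.6  0.7] w 0.002414935871200947
r,ang now 0.095 -7.9
```

View pics/s2.png

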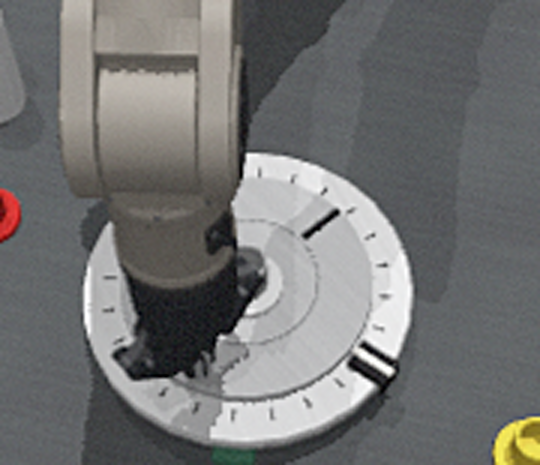

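The hand is low beside the post, and the index line and clip are still visible. I'll close the gap slowly, then start the arc.

Request:
{"api": "drive_tool", "payload": {"series": [-1, -5, 0, 0, 0, 0, 0, -1, -5, 0, 0, 0, 0, 0, -1, -4, 0, 0, 0, 0, 0, -1, -3, 0, 0, 0, 0, 0, -1, -3, 0, 0, 0, 0, 0, -1, -2, 0, 0, 0, 0, 0, -1, -4.5, 0.93, 0, 0, 0, 0.052, -1, -4.5, 0.93, 0, 0, 0, 0.052, -1, -4.5, 0.93, 0, 0, 0, 0.052, -1, -4.5, 0.93, 0, 0, 0, 0.052]}}

```text
t: 5.03
eef_pos: [0.6193, -0.0935, 0.0984]
tool_rot: [-0.0, 0.93, 0.369, 0.0]
contact_force: [1.9, 3.5, -0.6]
gripper_width: 0.003
```

```bash
python3 - <<'E'
from h import *
togo(-46.5,20,85,.098)
a=cam('scene')['pixels'][100:255,160:340]
cv2.imwrite('pics/s3.png',cv2.resize(a,None,fx=3,fy=3,interpolation=cv2.INTER_CUBIC))
E
```

```text
t 5.025 pos [ 0.6193 -0.0935  0.0984] tilt [ 0.  0. -1.] yaw 43.3 target [ 0.619 -0.094  0.098] shift tool mm [-0.5  0.1  0.4] wz -0.004 f [ 1.9  3.5 -0.6] w 0.0030958439688982243
r,ang now 0.0873 -32.9
```

View pics/s3.png

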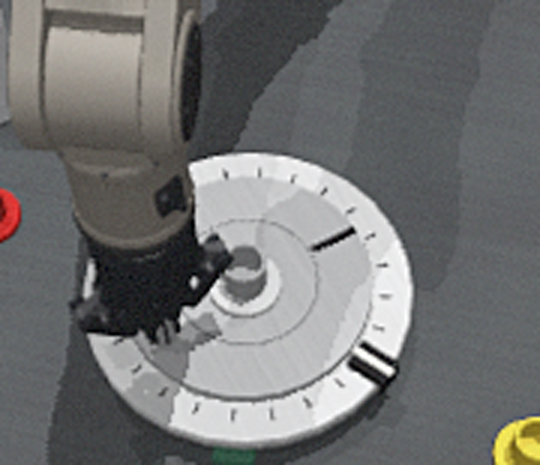

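The index has turned towards the clip: its outer end is now at (353,231), from (338,212) before. Contact force is about 4 N, so I'll continue.

Request:
{"api": "drive_tool", "payload": {"series": [-1, -4.48, 0.93, 0, 0, 0, 0.0524, -1, -4.48, 0.93, 0, 0, 0, 0.0524, -1, -4.48, 0.93, 0, 0, 0, 0.0524, -1, -4.48, 0.93, 0, 0, 0, 0.0524, -1, -4.48, 0.93, 0, 0, 0, 0.0524, -1, -4.48, 0.93, 0, 0, 0, 0.0524, -1, -4.48, 0.93, 0, 0, 0, 0.0524, -1, -4.48, 0.93, 0, 0, 0, 0.0524, -1, -4.48, 0.93, 0, 0, 0, 0.0524, -1, -4.48, 0.93, 0, 0, 0, 0.0524, -1, -4.48, 0.93, 0, 0, 0, 0.0524, -1, -4.48, 0.93, 0, 0, 0, 0.0524]}}

```text
t: 6.58
eef_pos: [0.5774, -0.1269, 0.0985]
tool_rot: [-0.0, 0.998, 0.064, 0.0]
contact_force: [2.9, 3.6, -0.7]
gripper_width: -0.001
```

Request:
{"api": "drive_tool", "payload": {"series": [-1, -4.48, 0.93, 0, 0, 0, 0.0524, -1, -4.48, 0.93, 0, 0, 0, 0.0524, -1, -4.48, 0.93, 0, 0, 0, 0.0524, -1, -4.48, 0.93, 0, 0, 0, 0.0524, -1, -4.48, 0.93, 0, 0, 0, 0.0524, -1, 0, 0, 0, 0, 0, 0]}}

```text
t: 7.32
eef_pos: [0.5547, -0.1329, 0.0986]
tool_rot: [0.0, 0.998, -0.066, -0.0]
contact_force: [0.4, 0.8, 0.5]
gripper_width: 0.002
```

```bash
python3 - <<'E'
from h import *
togo(-97.5,20,85,.098)
cam('top')
a=cam('scene')['pixels'][140:255,180:310]
cv2.imwrite('pics/s4.png',cv2.resize(a,None,fx=5,fy=5,interpolation=cv2.INTER_CUBIC))
E
```

```text
t 7.325 pos [ 0.5547 -0.1329  0.0986] tilt [-0.    -0.001 -1.   ] yaw -7.6 target [ 0.555 -0.133  0.098] shift tool mm [ 0.1 -0.   0.6] wz -0.002 f [0.4 0.8 0.5] w 0.0020345986673850325
r,ang now 0.0873 -84.3
```

View pics/s4.png

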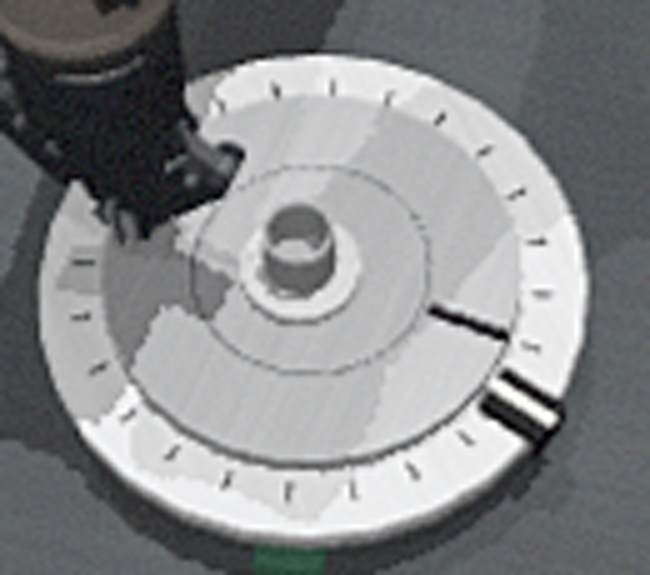

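The index's outer end is at (509,336), about 13° short of the clip's white line near (495,389). I'll measure both angles by sampling angular profiles in both cameras, using each camera's own fitted centre.

```bash
cat > ang.py <<'E'
from h import *
CC={'top':(.5447,-.0464),'scene':(.5485,-.0451)}
def prof(n,lo,hi,r0,r1,z):
    g=cv2.cvtColor(cv2.imread(f'last_{n}.png'),cv2.COLOR_BGR2GRAY).astype(np.float32)
    A=np.arange(lo,hi,.5); out=[]
    for r in np.linspace(r0,r1,9):
        a=np.radians(A); P=np.c_[CC[n][0]+r*np.cos(a),CC[n][1]+r*np.sin(a),0*a+z]
        uv=proj(n,P).astype(np.float32); out.append(cv2.remap(g,uv[None,:,0],uv[None,:,1],cv2.INTER_LINEAR)[0])
    return A,np.array(out)
def index(n,lo,hi):
    A,p=prof(n,lo,hi,.07,.098,.062); w=np.clip(np.median(p,1,keepdims=True)-p-25,0,None); return (w@A/w.sum(1)).round(1)
def target(n):
    A,p=prof(n,58,79,.115,.135,.061); return p
E
python3 - <<'E'
from ang import *
for n in CC:
    print(n,'idx',index(n,72,94)); A,p=prof(n,58,80,.113,.135,.061)
    print(A[::2]); print(p[::2,::2].astype(int))
E
```

```text
top idx [82.4 82.3 82.  82.2 82.5 82.6 82.4 82.2 82.2]
[58. 59. 60. 61. 62. 63. 64. 65. 66. 67. 68. 69. 70. 71. 72. 73. 74. 75.
 76. 77. 78. 79.]
[[254 254 255 255 217 112  69  65 124 197 242 243 214 123  64  65  88 134
  215 254 254 254]
 [254 254 255 255 239 181  91  72 118 192 255 255 190  84  71  71  80 156
  227 253 254 254]
 [254 254 254 254 255 212  86  65  95 186 238 243 133  76  67  73 122 197
  246 254 254 254]
 [254 255 255 255 255 206  97  66 104 176 240 247 198  82  64  80 123 218
  254 254 254 254]
 [188 167 189 187 158 141  98  62  82 161 247 254 146  66  66  66  98 159
  242 251 237 225]]
scene idx [81.5 81.5 81.5 81.8 81.9 81.6 81.5 81.7 81.5]
[58. 59. 60. 61. 62. 63. 64. 65. 66. 67. 68. 69. 70. 71. 72. 73. 74. 75.
 76. 77. 78. 79.]
[[242 221 166  67  43  49  41  40 117 197 247 233 169  50  21  72 168 225
  240 237 235 233]
 [240 215 139  51  15  37  42  43 119 211 246 227 143  44  41 111 204 243
  238 234 235 237]
 [240 248 226 137  27  31  44  44  86 204 250 233 147  50  38 131 213 240
  236 234 234 234]
 [238 240 234 124  27  32  44  43  76 185 248 228 112  33  36 163 228 240
  235 237 235 233]
 [238 241 246 184  51  30  47  40  81 184 251 227 112  32  51 168 231 244
  238 236 239 239]]
```

Request:
{"api": "drive_tool", "payload": {"series": [-1, -2.98, 0.64, 0, 0, 0, 0.0349, -1, -2.98, 0.64, 0, 0, 0, 0.0349, -1, -2.98, 0.64, 0, 0, 0, 0.0349, -1, -2.98, 0.64, 0, 0, 0, 0.0349, -1, -2.98, 0.64, 0, 0, 0, 0.0349, -1, -1.49, 0.34, 0, 0, 0, 0.0175, -1, -1.49, 0.34, 0, 0, 0, 0.0175, -1, 0, 0, 0, 0, 0, 0, -1, 0, 0, 0, 0, 0, 0]}}

```text
t: 8.55
eef_pos: [0.5364, -0.1321, 0.0982]
tool_rot: [-0.0, 0.985, -0.17, -0.0]
contact_force: [1.0, -2.0, 0.9]
gripper_width: -0.002
```

```bash
python3 - <<'E'
from ang import *
togo(-110,20,85,.098)
for n in CC: cam(n); print(n,'idx',index(n,58,82))
E
```

```text
t 8.55 pos [ 0.5364 -0.1321  0.0982] tilt [-0.001  0.    -1.   ] yaw -19.6 target [ 0.536 -0.133  0.098] shift tool mm [-0.5  0.8  0.2] wz 0.008 f [ 1.  -2.   0.9] w -0.002038132015504768
r,ang now 0.0866 -96.3
top idx [70.4 70.5 70.3 70.3 70.5 70.3 70.3 70.4 70.3]
scene idx [69.7 69.8 70.  70.  69.8 69.7 69.9 69.9 69.8]
```

Request:
{"api": "drive_tool", "payload": {"series": [-1, -0.9, 0.2, 0, 0, 0, 0.01, -1, -0.9, 0.2, 0, 0, 0, 0.01, -1, -0.75, 0.15, 0, 0, 0, 0.008, -1, 0, 0, 0, 0, 0, 0, -1, 0, 0, 0, 0, 0, 0]}}

```text
t: 9.28
eef_pos: [0.5339, -0.1317, 0.0982]
tool_rot: [-0.0, 0.983, -0.184, -0.0]
contact_force: [2.8, -1.5, -0.8]
gripper_width: 0.001
```

```bash
python3 - <<'E'
from ang import *
togo(-111.7,20,85,.098)
for n in CC:
    cam(n); print(n,'idx',index(n,57,80).mean())
    A,p=prof(n,65,72,.116,.135,.061); w=np.clip(p-110,0,None); print('tgt',(w@A/w.sum(1)).round(1))
E
```

```text
t 9.275 pos [ 0.5339 -0.1317  0.0982] tilt [-0.  0. -1.] yaw -21.2 target [ 0.533 -0.132  0.098] shift tool mm [-0.4  0.9  0.2] wz 0.009 f [ 2.8 -1.5 -0.8] w 0.0007530473560211732
r,ang now 0.0866 -98.1
top idx 68.78888888888889
tgt [68.4 68.5 68.6 68.3 68.3 68.5 68.6 68.4 68.5]
scene idx 68.17777777777778
tgt [68.2 68.2 68.2 68.2 68.2 68.2 68.2 68.2 68.2]
```

The two cameras put the index 0.3° and 0.0° from the target. I'll back the hand away and raise it.

Request:
{"api": "drive_tool", "payload": {"series": [-1, 3, 0, 0, 0, 0, 0, -1, 6, 0, 0, 0, 0, 0, -1, 10, 0, 0, 0, 0, 0, -1, 0, 0, -30, 0, 0, 0, -1, 0, 0, -40, 0, 0, 0, -1, 0, 0, -40, 0, 0, 0, -1, 0, -50, -30, 0, 0, 0, -1, 0, 0, 0, 0, 0, 0]}}

```text
t: 10.38
eef_pos: [0.5733, -0.0877, 0.2413]
tool_rot: [-0.002, 0.984, -0.181, 0.003]
contact_force: [0.1, -0.9, -1.5]
gripper_width: 0.001
```

Request:
{"api": "drive_tool", "payload": {"series": [-1, -20, 50, 0, 0, 0, 0, -1, -20, 50, 0, 0, 0, 0, -1, -20, 50, 0, 0, 0, 0, -1, -20, 50, 0, 0, 0, 0, -1, -20, 50, 0, 0, 0, 0, -1, -10, 50, 0, 0, 0, 0, -1, 0, 0, 0, 0, 0, 0, -1, 0, 0, 0, 0, 0, 0]}}

```text
t: 11.38
eef_pos: [0.359, -0.332, 0.238]
tool_rot: [-0.0, 0.983, -0.184, -0.0]
contact_force: [-0.3, 0.8, 0.7]
gripper_width: -0.001
```

```bash
python3 - <<'E'
from ang import *
togo(-111.7,20,85,.098)
for n in CC:
    cam(n); print(n,'idx',index(n,57,80).mean())
    A,p=prof(n,65,72,.116,.135,.061); w=np.clip(p-110,0,None); print('tgt',(w@A/w.sum(1)).mean())
a=cv2.imread('last_scene.png'); b=a[140:255,180:310]
cv2.imwrite('pics/end.png',np.hstack([cv2.resize(b,(434,384),interpolation=cv2.INTER_CUBIC),cv2.resize(a,(366,274))[[*range(274)]+[273]*110]]))
E
```

```text
t 11.375 pos [ 0.359 -0.332  0.238] tilt [-0.     0.001 -1.   ] yaw -21.2 target [ 0.533 -0.132  0.098] shift tool mm [  90.3 -249.   140. ] wz 0.009 f [-0.3  0.8  0.7] w -0.0007434982118238732
r,ang now 0.3417 -123.2
top idx 68.77777777777779
tgt 68.44758595766204
scene idx 68.16666666666669
tgt 68.1920165877146
```

View pics/end.png

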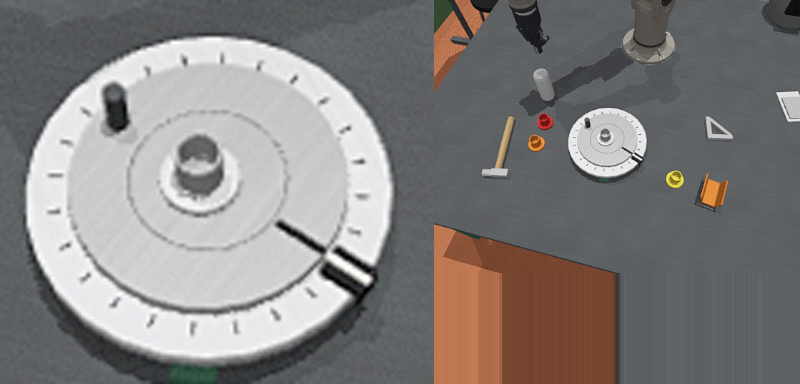

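The index runs straight into the clip's white line at about (325,250), the flange is riding upright, the bystanders are in place and the hand is clear.

```bash
python3 -c "
from h import *
print(bot.hand_in())"
```

```text
the job is handed in; nothing more can be done
None
```

I turned the faceplate about 77° clockwise (seen from above) by pushing the post with the closed fingertips. The index line now lines up with the target line, and I handed the job in at about 11.4 s of the 48 s allowed.

- **Alignment:** after the hand withdrew, the top camera showed the index 0.3° off the target and the scene camera showed about 0.0°. That small disagreement is within calibration error.
- **Force:** the contact force read about 4–5 N at most at the readings during the push.
- **Surroundings:** in the last picture the flange stands upright on the faceplate and the other items look unmoved. I judged those by eye and did not measure them. The hand is clear, with the fingertips about 0.22 m above the bench.

No check failed.

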